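# Set and lock the stop of a baguette guide

## Robot

A 6-joint arm with a two-finger parallel gripper is mounted at the origin on the work surface. World frame = base frame: x ahead of the robot, y to its left, z up, the work surface at z = 0. Lengths are in mm, angles in degrees, forces in N, time in s.
With the tool pointing down it reaches from about 325 to 775 mm from the base axis. Payload 5.5 kg.
Tool frame: the origin (TCP) lies at the very end of the fingers, on their centre line; the grasp point (between the pads) lies env.pinch_z behind it (env.pinch_z is the distance from the TCP to the grasp point, in mm); z points along the fingers, y is the line along which they close (so a half turn about z gives the same grasp; the last joint's range is limited). The gripper opens to 85 mm and grips with 20 to 120 N. Pads are 22 mm wide; open, the fingers measure 114 mm over their backs; the gripper's body (76 mm by 85 mm) begins 54 mm behind the grasp point. The pads swing forward as they close: fully open they stand 13 mm farther back than shut.
Start: joints at [-66.904, 5.22, 70.514, -0, 104.267, -3.249], TCP at [266.263, -537.699, 231.275] pointing down, gripper open.
Joint ranges: [-164.24, 164.24], [-49.07, 125.15], [9.68, 141.18], [-86.29, 266.29], [3.28, 154.24], [-151.56, 151.56]. Speed limits (degrees/s): [147.25, 147.25, 172.46, 180, 180, 180].

## Interface

Orientations are given as a 3x3 rotation matrix whose columns are the frame's x, y, z axes.
In Python, from bench import env gives the robot as it stands.
- The arm moves only by the tool carry_out, never from a script. Its argument "rows" is a list of rows, each an object with "rotation": the turn, a rotation vector about the tool's x, y, z in rad, a list of three; "translation": the shift along the tool's x, y, z in mm, a list of three; "claw": the opening, from 0 (shut) to 1 (fully open). In form: [{"rotation": [rx, ry, rz], "translation": [dx, dy, dz], "claw": claw}, ...]. A call has 1 to 8 rows; each row is the pose to reach, as a shift and turn from the pose commanded when the call began, along the tool's axes at that moment; what a row does not reach only later rows make up. A row lasts 1/10 s, in which the tool goes at most 50 mm and 8.59 degrees, less where a joint would pass 70% of its speed; a pose out of reach is approached as far as the arm can. A call with a gripper value outside its range is refused whole. The fingers move at their own pace and stop on an object; the grip force is fixed at half the most. Time passes only in rows, so rows that repeat a pose let the fingers close. It gives the time, the measured TCP pose, the force, the opening and the grip force at its end, in the units of the state.
- env.read_state(): the state, without advancing time (a new reading comes with each control period).
- env.get_image(name): name is "side" or "top"; returns the picture (420x560x3 uint8, red, green, blue); there is no depth.
- env.camera_params(name): a dict with "fov_y" (degrees; the focal length in pixels is half the picture's height over the tangent of half this angle, whatever the lens; pixels are square), "cx", "cy" (the principal point, pixels), "pose" (4x4, takes a point from camera to world coordinates). Camera axes: x right, y down, z forward; pixel columns grow to the right and rows downward; lengths in mm; the calibration is good to about 2 mm. A picture is of the moment at which its call begins. camera_params takes no time and is no camera call.
- env.hand_in(): hands the job in; it is judged then, once.
The state is a dict: "clock": time; "joint_positions": joint angles; "qvel": joint speeds; "effort": joint torques, N m; "ee_pos": TCP position; "eef_rot": TCP orientation; "contact_force": force on the tool from outside, world axes, zero at the start; "wrist_torque": the same for the moment, N m; "gripper_width": finger opening in mm; "grip_force": force on a finger pad.
Only numpy, scipy, OpenCV 4.12 (cv2) and the standard library are available. Lean on these libraries where they do the work, as an engineer would, in place of code of your own. Each camera call takes 0.05 s, during which the arm holds its last target. There are 200 camera calls.

## Task

On the baguette cutting guide, push the sliding dark wooden stop back until its face is on the brass line, then run its loose orange wing nut down clockwise with fingertip strokes against the wings until it is snug and clamps the stop there. Only push with the fingers: do not pinch, lift or force the stop or the nut, leave the stop on the line, and leave the other things on the worktop where they are.

Things in the scene. Friction and masses are not known exactly. Their poses are not given: they have to be found in the camera images.
- guide: baguette guide: fixed bamboo board 360 x 180 mm, top 22 mm above the worktop. Origin on the worktop under the stud axis; x runs along the board to the cutting end, z up; board spans x -85 to 275, y -90 to 90 mm. Two aluminium rails along x (|y| 31 to 40 mm, x -80 to 110, top 32 mm above the worktop) guide the stop.
- brassline (a point): middle of the brass line, on the board's top (22 mm above the worktop), at guide x = 56 mm, y = 0. The line runs along guide y; it shows as a 4 mm strip in a 14 mm dark inlay at both sides, 40 to 87 mm from the middle. Axes as the guide's.
- slotposts (a point): board-top point at guide x = 116 mm, y = 0, midway between two pairs of wooden knife-slot posts (fixed, 32 x 14 mm a pair, centres 80 mm to either side, tops 107 mm above the worktop). Beyond them, at guide x 132 to 268 mm, two fixed cradle rails 22 mm high stand on the board.
- stop: loose dark wooden stop, about 250 g, sliding along guide x between the rails. Origin: foot (underside, 22 mm above the worktop) of the middle of its face, which looks to guide +x; axes as the guide's. Upright 12 mm thick, 120 mm wide, top 92 mm above the worktop; behind it (-x) a slotted foot, top 32 mm above the worktop, reaches 126 mm back under the wing nut.
- stopface (a point): middle of the stop's face, 38 mm above the stop's origin (60 mm above the worktop). At the start it is 20 to 38 mm past the brass line on the guide's +x side, so push it towards -x; 1 to 3 N slides it while the nut is loose. On the line, the upright's back is 44 mm from the stud axis.
- wingnut: orange plastic wing nut on a fixed steel stud (radius 5 mm, tip 68 mm above the worktop). Origin on the stud axis at the nut's underside. Hub radius 14 mm at the base, 10.5 mm above it, 20 mm high; two wings 6 mm thick stand out along the nut's own +y and -y to 35 mm from the axis, 10 to 34 mm above its origin. Right-hand thread: clockwise from above runs it down, 4 mm a turn.
- screw (a joint): turn of the wing nut (rad), positive anticlockwise from above; 0 = underside just touching the stop's foot, wings along guide y. Starts 8 to 13.5 (1.3 to 2.1 turns up). Turns easily (0.02 N m) and stays where left; from 0 on it stiffens softly, is snug at about -0.3 to -1.2 with 3 to 8 N of push on a wing, and ends hard at -1.5.
- tray: fixed walnut tray 300 x 340 mm, rim 28 mm high; origin under its centre. Leave alone.
- cup: empty white ceramic cup, 76 mm wide, 78 mm tall, standing on the tray; origin under its centre. Leave alone.
- spoon: steel spoon, 150 mm, lying on the tray. Leave alone.
- bamboobox: lidded bamboo box 89 x 114 x 68 mm on the tray; origin under its centre. Leave alone.
- lamp: small white lamp with a toggle switch, 207 mm tall, shade 110 mm wide, on the tray; origin under its centre. Leave alone.
- jar: amber jam jar with a red cap, 68 mm wide, 85 mm tall, behind the guide; origin under its centre. Leave alone.
- breadknife: bread knife, 335 mm long, lying flat on the worktop left of the guide; origin where the blade meets the handle. Leave alone.
Mind the look-alikes: they are no part of the job. What is shaped like the stop but blue or white is not meant.

How it is judged (in metres and radians):
On the way, in this order (a step that is already met when the one before it is completed fails the run):
1. the stop's face is on the brass line, within 5 mm, with the wing nut still loose (x of stop in the frame of guide between 0.051 and 0.061 m and value of joint screw above 3 rad), for 0.3 s.
2. the wing nut is run down and clamps the stop (contact force between wingnut and stop above 8 N), for 0.3 s.
At the end, for the whole second after the job is handed in: the stop's face is within 5 mm of the brass line and the wing nut sits on its foot, clamping it with more than 8 N (x of stop in the frame of guide between 0.051 and 0.061 m and contact force between wingnut and stop above 8 N and value of joint screw below 0.1 rad and linear speed of stop below 0.01 m/s); the robot touches nothing.
It fails at once if the stop is lifted (more than 8 mm) or leaves its rails (z of stop in the frame of guide above 0.03 m or angle between stop's own z axis and vertical above 0.15 rad).
It fails at once if the wing nut is pinched or forced (more than 30 N) (contact force between the fingers and wingnut above 30 N).
It fails at once if the stop is pinched or forced (more than 30 N) (contact force between the fingers and stop above 30 N).
It fails at once if something on the worktop is shifted by more than 20 mm (distance of any of cup, spoon, bamboobox, lamp, jar, breadknife from where it was at the start of the episode above 0.02 m).
It also fails if it takes over 67 s, if anything falls off the work surface, if the arm or the gripper's body presses on something with over 40 N, if the wrist force passes 120 N, or if a joint passes its speed limit or range.

## Working session

There is one attempt and no reset: what is moved stays moved. The work goes in short steps, Python scripts to look and compute and a tool call to move; the robot and the scene stay as the last step left them, time stands still between calls to the robot, and variables do not carry over. Pictures are saved under pics/ and viewed, at most 10 in all, crops included, and the job is handed in when it is done.

Besides the shell and the picture viewer there is one more tool, called after "Emit:" as a command line: name --argument value ..., lists and objects as JSON in quotes. carry_out: Moves the arm, as the interface text tells. Its arguments: {"type":"object","properties":{"rows":{"type":"array","items":{"type":"object","properties":{"rotation":{"type":"array","items":{"type":"number"}},"translation":{"type":"array","items":{"type":"number"}},"claw":{"type":"number"}}}}},"required":["rows"]}

```bash
ls; mkdir -p pics
python3 - <<'E'
from bench import env
import cv2
for n in("side","top"):
    im=env.get_image(n); cv2.imwrite(f"pics/{n}0.png",im[:,:,::-1]); p=env.camera_params(n); print(n,p)
s=env.read_state(); print(s, env.pinch_z)
E
```

```text
pics
side {'fov_y': 48.07772623100132, 'cx': 283.3133628278072, 'cy': 207.10388005349563, 'pose': array([[ 9.98966376e-01,  1.81043862e-03,  4.54191694e-02,
         4.94671857e+02],
       [-3.81824819e-02, -5.08731178e-01,  8.60078303e-01,
        -1.39732328e+03],
       [ 2.46632665e-02, -8.60923522e-01, -5.08136214e-01,
         8.60092805e+02],
       [ 0.00000000e+00,  0.00000000e+00,  0.00000000e+00,
         1.00000000e+00]])}
top {'fov_y': 57.79651944288544, 'cx': 284.2836948560764, 'cy': 209.50003219206815, 'pose': array([[-1.71060843e-02, -9.86199666e-01,  1.64674223e-01,
         3.93622282e+02],
       [-9.99631048e-01,  2.03441352e-02,  1.79967838e-02,
        -6.37541396e+01],
       [-2.10985768e-02, -1.64305612e-01, -9.86183815e-01,
         1.10100012e+03],
       [ 0.00000000e+00,  0.00000000e+00,  0.00000000e+00,
         1.00000000e+00]])}
{'clock': 0.1, 'joint_positions': array([-6.69061354e+01,  5.26026679e+00,  7.05770368e+01,  2.74700662e-03,
        1.04266749e+02, -3.24770426e+00]), 'qvel': array([ 0.04242692, -0.06494696, -0.17745197,  0.05152255, -0.09002212,
        0.04986007]), 'effort': array([ 3.09997005e-03, -4.60219896e+01, -4.19217002e+01,  5.71282089e-05,
        1.07143231e-02,  1.82923662e-05]), 'ee_pos': array([ 266.15247824, -537.44866404,  230.22828623]), 'eef_rot': array([[ 8.96159566e-01,  4.43731431e-01, -6.69583524e-04],
       [ 4.43731911e-01, -8.96157988e-01,  1.68874525e-03],
       [ 1.49296725e-04, -1.81050079e-03, -9.99998350e-01]]), 'contact_force': array([ 0.25355909, -0.41999534,  0.01419123]), 'wrist_torque': array([ 0.02314749, -0.03438151,  0.05763563]), 'grip_force': 0.0, 'gripper_width': 85.48329413327146} 18.700000000000003
```

View pics/top0.png

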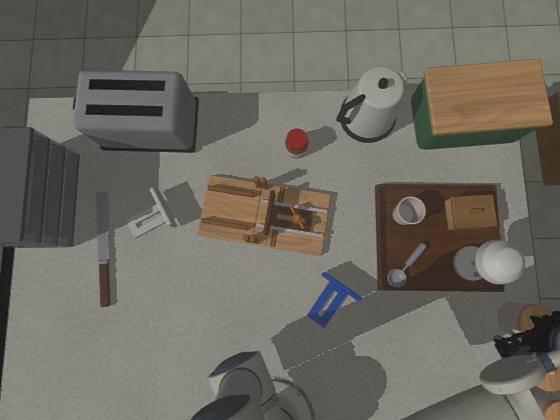

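View pics/side0.png

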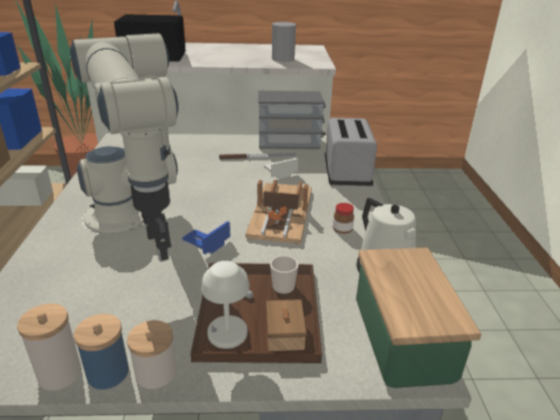

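The top view shows three stop-shaped things: white at (150,215), blue at (333,298), and dark wood on the bamboo guide at (268,213). The dark one between the rails, with the orange nut at (298,216), fits the description. I'll confirm it in a crop.

Run:
```python
import cv2
im=cv2.imread("pics/top0.png")[165:265,190:340]
cv2.imwrite("pics/c0.png",cv2.resize(im,None,fx=5.3,fy=5.3,interpolation=cv2.INTER_CUBIC))
```

```text
(no output)
```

View pics/c0.png

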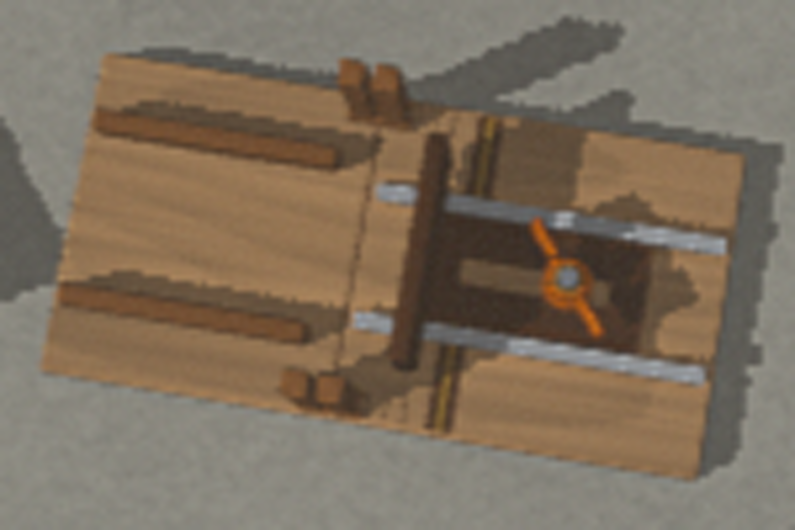

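```bash
cat > h.py <<'E'
import numpy as np, cv2
from scipy.optimize import least_squares
from bench import env
def cam(n):
    p=env.camera_params(n); f=210/np.tan(np.radians(p["fov_y"])/2); return p["pose"],f,p["cx"],p["cy"]
def toplane(n,uv,z):
    P,f,cx,cy=cam(n); uv=np.atleast_2d(uv).astype(float)
    d=np.c_[(uv[:,0]-cx)/f,(uv[:,1]-cy)/f,np.ones(len(uv))]@P[:3,:3].T
    return P[:3,3]+d*((z-P[2,3])/d[:,2])[:,None]
def proj(n,X):
    P,f,cx,cy=cam(n); c=(np.atleast_2d(X)-P[:3,3])@P[:3,:3]
    return c[:,:2]/c[:,2:]*f+[cx,cy]
E
python3 - <<'E'
from h import *
px=lambda a: np.array([190,165])+(np.array(a)+.5)/5.3-.5
W=toplane("top",px([(104,53),(743,155),(697,477),(42,374)]),22)[:,:2]
G=np.array([(275,-90),(-85,-90),(-85,90),(275,90)],float)
f=lambda q:((G@np.array([[np.cos(q[2]),np.sin(q[2])],[-np.sin(q[2]),np.cos(q[2])]])+q[:2])-W).ravel()
r=least_squares(f,[500,-80,1.4]);q=r.x;print("guide",q,np.degrees(q[2]),"res",r.fun.round(1))
R=np.array([[np.cos(q[2]),np.sin(q[2])],[-np.sin(q[2]),np.cos(q[2])]])
g=lambda uv,z:((toplane("top",px(uv),z)[:,:2]-q[:2])@R.T).round(1)
print("stop top",g([(425,135),(447,135),(415,368),(393,368)],92))
print("stud",g([(567,279)],68)); w=g([(538,222),(600,332)],73); print("wings",w, "nut", np.degrees(np.arctan2(*(w[1]-w[0])[::-1])))
print("brass",g([(487,150),(446,390)],22))
print("posts",g([(352,65),(388,72),(295,370),(330,378)],107))
np.save("q.npy",q)
E
```

```text
guide [544.86188692 -79.06639472   1.39304559] 79.81563272088522 res [-0.   1.3  1.5 -2.4 -1.8 -1.3  0.3  2.4]
stop top [[ 83.7 -57.6]
 [ 72.5 -59.4]
 [ 68.8  61.2]
 [ 79.7  62.9]]
stud [[0.6 1.1]]
wings [[ 20.  -25.3]
 [-20.4  26.3]] nut 128.05901657125742
brass [[ 55.4 -69.2]
 [ 55.9  64. ]]
posts [[125.  -84.6]
 [106.3 -83.8]
 [126.2  72.9]
 [108.3  74.1]]
```

The crop confirms it: dark stop upright at crop (420,250), brass line at (487,150)/(446,390), and nut on its stud at (567,279). All agree with the given sizes to about 1 mm. The face is at guide x ≈ 82. Next I work out the approach.

```bash
cat >> h.py <<'E'
q=np.load("q.npy"); q[:2]+= 0
Rg=np.array([[np.cos(q[2]),-np.sin(q[2])],[np.sin(q[2]),np.cos(q[2])]])
def g2w(x,y,z): return np.r_[Rg@[x,y]+q[:2],z]
def w2g(p): return np.r_[Rg.T@(np.array(p)[:2]-q[:2]),p[2]]
def delta(x,y,z,cmd=None):
    s=env.read_state(); p=s["ee_pos"] if cmd is None else cmd
    return s["eef_rot"].T@(g2w(x,y,z)-p)
def st():
    s=env.read_state(); print("t",round(s["clock"],2),"g",w2g(s["ee_pos"]).round(1),"F",s["contact_force"].round(1),"w",s["gripper_width"]); return s
E
python3 - <<'E'
from h import *
print(g2w(116,0,160), delta(116,0,200).round(1), toplane("top",[(500,262)],200))
s=env.read_state();R=s["eef_rot"];print(np.degrees(np.arctan2(R[1,0],R[0,0])), np.degrees(q[2]))
E
```

```text
[565.37256652  35.10589624 160.        ] [ 522.2 -380.3   31. ] [[ 410.2877936 -545.6682222  200.       ]]
26.342235644316847 79.81563272088522
```

Emit:
carry_out --rows '[{"rotation": [0, 0, 0], "translation": [0, 0, -40], "claw": 0}, {"rotation": [0, 0, -0.15], "translation": [40, -30, -40], "claw": 0}, {"rotation": [0, 0, -0.3], "translation": [80, -59, -40], "claw": 0}, {"rotation": [0, 0, -0.45], "translation": [120, -88, -40], "claw": 0}, {"rotation": [0, 0, -0.6], "translation": [160, -117, -40], "claw": 0}, {"rotation": [0, 0, -0.75], "translation": [200, -146, -40], "claw": 0}, {"rotation": [0, 0, -0.9], "translation": [240, -175, -40], "claw": 0}, {"rotation": [0, 0, -0.933], "translation": [280, -204, -40], "claw": 0}]'

```text
clock: 0.9
ee_pos: [427.1, -228.7, 270.9]
eef_rot: [[0.173, 0.985, -0.0], [0.985, -0.173, 0.0], [0.0, -0.0, -1.0]]
contact_force: [1.1, 0.3, -0.5]
gripper_width: -0.1
grip_force: 0.0
```

Run:
```python
from h import *
s=st(); print(delta(116,0,150).round(1)); R=s["eef_rot"];print(np.degrees(np.arctan2(R[1,0],R[0,0])), s["joint_positions"].round(1), R.round(3))
```

```text
t 0.9 g [-168.1   89.5  270.9] F [ 1.1  0.3 -0.5] w -0.14381942266036263
[283.7  90.7 120.9]
80.0522819659356 [-32.2 -11.8  82.9   0.  109.  -22.2] [[ 0.173  0.985 -0.   ]
 [ 0.985 -0.173  0.   ]
 [ 0.    -0.    -1.   ]]
```

Emit:
carry_out --rows '[{"rotation": [0, 0, 0], "translation": [47, 15, 0], "claw": 0}, {"rotation": [0, 0, 0], "translation": [94, 30, 0], "claw": 0}, {"rotation": [0, 0, 0], "translation": [141, 45, 0], "claw": 0}, {"rotation": [0, 0, 0], "translation": [188, 60, 0], "claw": 0}, {"rotation": [0, 0, 0], "translation": [235, 75, 0], "claw": 0}, {"rotation": [0, 0, 0], "translation": [283, 90, 40], "claw": 0}, {"rotation": [0, 0, 0], "translation": [283, 90, 80], "claw": 0}, {"rotation": [0, 0, 0], "translation": [283, 90, 120], "claw": 0}]'

```text
clock: 1.7
ee_pos: [565.3, 34.3, 148.2]
eef_rot: [[0.174, 0.985, -0.002], [0.985, -0.174, 0.0], [0.0, -0.002, -1.0]]
contact_force: [0.0, -0.6, -1.2]
gripper_width: -0.2
grip_force: 0.0
```

Run:
```python
from h import *
s=st(); print(delta(112,0,50).round(1))
im=env.get_image("side")[:,:,::-1]
u,v=proj("side",g2w(80,0,60))[0]; u,v=int(u),int(v); print(u,v)
a=cv2.resize(im[v-60:v+60,u-60:u+60],None,fx=5,fy=5,interpolation=cv2.INTER_CUBIC)
cv2.imwrite("pics/s1.png",a)
```

```text
t 1.7 g [ 1.152e+02 -1.000e-01  1.482e+02] F [ 0.  -0.6 -1.2] w -0.22029751273587247
[-3.2  0.1 98.2]
280 200
```

View pics/s1.png

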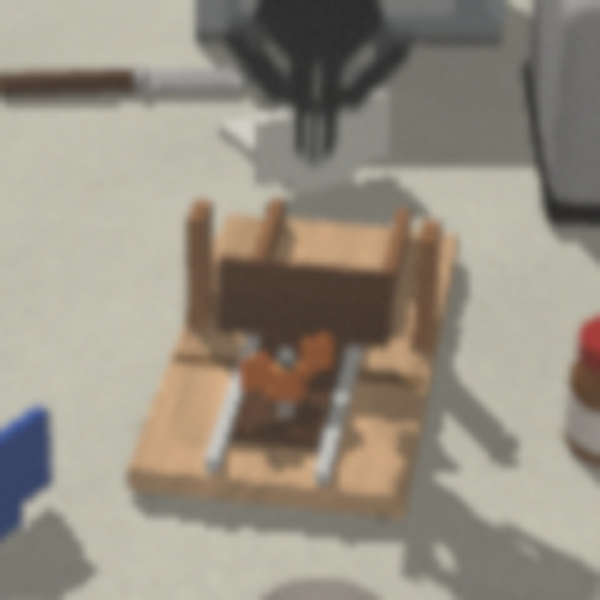

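The crop shows shut fingers centred behind the dark upright (tip at crop 315,155; upright 220–390 × 262–335), clear of the posts. Next I lower in front of the face and push.

Emit:
carry_out --rows '[{"rotation": [0, 0, 0], "translation": [-2, 0, 33], "claw": 0}, {"rotation": [0, 0, 0], "translation": [-2, 0, 66], "claw": 0}, {"rotation": [0, 0, 0], "translation": [-2, 0, 98], "claw": 0}, {"rotation": [0, 0, 0], "translation": [-2, 0, 98], "claw": 0}, {"rotation": [0, 0, 0], "translation": [-7, 0, 98], "claw": 0}, {"rotation": [0, 0, 0], "translation": [-12, 0, 98], "claw": 0}, {"rotation": [0, 0, 0], "translation": [-16, 0, 98], "claw": 0}, {"rotation": [0, 0, 0], "translation": [-18, 0, 98], "claw": 0}]'

```text
clock: 2.55
ee_pos: [563.1, 13.6, 55.3]
eef_rot: [[0.178, 0.984, 0.003], [0.984, -0.178, -0.0], [0.0, 0.003, -1.0]]
contact_force: [0.6, 2.7, 1.9]
gripper_width: 0.3
grip_force: 1.4
```

```bash
python3 -c "
from h import *
st()"
```

```text
t 2.55 g [94.4 -1.5 55.3] F [0.6 2.7 1.9] w 0.3072275946491614
```

Emit:
carry_out --rows '[{"rotation": [0, 0, 0], "translation": [-3, 0, 0], "claw": 0}, {"rotation": [0, 0, 0], "translation": [-6, 0, 0], "claw": 0}, {"rotation": [0, 0, 0], "translation": [-9, 0, 0], "claw": 0}, {"rotation": [0, 0, 0], "translation": [-12, 0, 0], "claw": 0}, {"rotation": [0, 0, 0], "translation": [-15, 0, 0], "claw": 0}, {"rotation": [0, 0, 0], "translation": [-18, 0, 0], "claw": 0}]'

```text
clock: 3.15
ee_pos: [558.9, -3.6, 53.3]
eef_rot: [[0.177, 0.984, -0.0], [0.984, -0.177, 0.0], [0.0, -0.0, -1.0]]
contact_force: [-0.1, 2.8, 2.2]
gripper_width: -0.3
grip_force: 1.6
```

```bash
cat > look.py <<'E'
from h import *
import sys
s=st(); im=env.get_image("top")[:,:,::-1]; cv2.imwrite(f"pics/{sys.argv[1]}_full.png",im)
a=cv2.resize(im[165:265,190:340],None,fx=5.3,fy=5.3,interpolation=cv2.INTER_CUBIC); cv2.imwrite(f"pics/{sys.argv[1]}.png",a)
E
python3 look.py c1
```

```text
t 3.15 g [76.8 -0.5 53.3] F [-0.1  2.8  2.2] w -0.2925029163017393
```

View pics/c1.png

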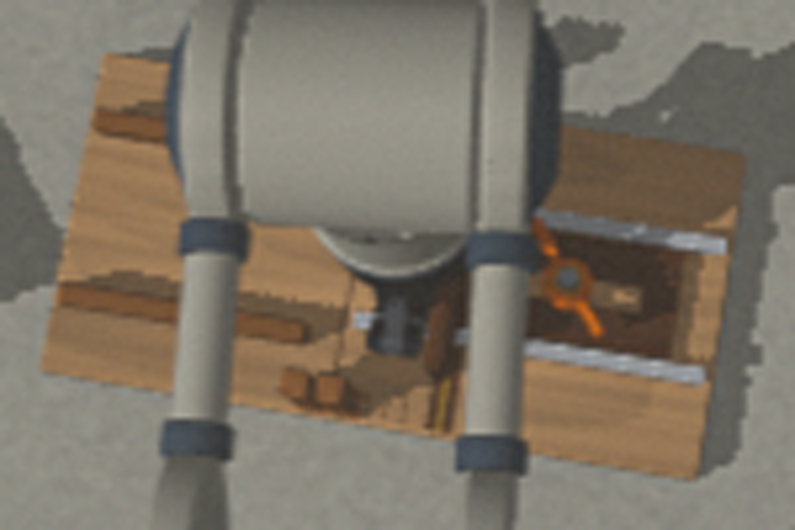

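The arm hides part of the view. The stop's near end is at crop (437,335), still short of the brass strip, and the nut is unmoved. I push a little more, then retreat and look.

Emit:
carry_out --rows '[{"rotation": [0, 0, 0], "translation": [-3, 0, 0], "claw": 0}, {"rotation": [0, 0, 0], "translation": [-6, 0, 0], "claw": 0}, {"rotation": [0, 0, 0], "translation": [-7, 0, 0], "claw": 0}, {"rotation": [0, 0, 0], "translation": [-7, 0, 0], "claw": 0}]'

```text
clock: 3.6
ee_pos: [557.6, -10.8, 53.2]
eef_rot: [[0.177, 0.984, -0.0], [0.984, -0.177, -0.0], [-0.0, -0.0, -1.0]]
contact_force: [0.4, 1.5, 2.6]
gripper_width: 0.2
grip_force: 0.8
```

```bash
python3 -c "
from h import *
st()"
```

```text
t 3.6 g [69.5 -0.5 53.2] F [0.4 1.5 2.6] w 0.19251864685241296
```

Emit:
carry_out --rows '[{"rotation": [0, 0, 0], "translation": [15, 0, 0], "claw": 0}, {"rotation": [0, 0, 0], "translation": [30, 0, -30], "claw": 0}, {"rotation": [0, 0, 0], "translation": [60, 30, -70], "claw": 0}, {"rotation": [0, 0, 0], "translation": [90, 60, -110], "claw": 0}, {"rotation": [0, 0, 0], "translation": [120, 60, -110], "claw": 0}, {"rotation": [0, 0, 0], "translation": [140, 60, -110], "claw": 0}]'

```text
clock: 4.2
ee_pos: [643.4, 119.9, 165.4]
eef_rot: [[0.176, 0.984, 0.004], [0.984, -0.176, 0.001], [0.001, 0.004, -1.0]]
contact_force: [-0.1, -0.3, 0.5]
gripper_width: -0.0
grip_force: 0.0
```

```bash
python3 look.py c2
```

```text
t 4.2 g [213.3 -61.8 165.4] F [-0.1 -0.3  0.5] w -0.006537492877930025
```

View pics/c2.png

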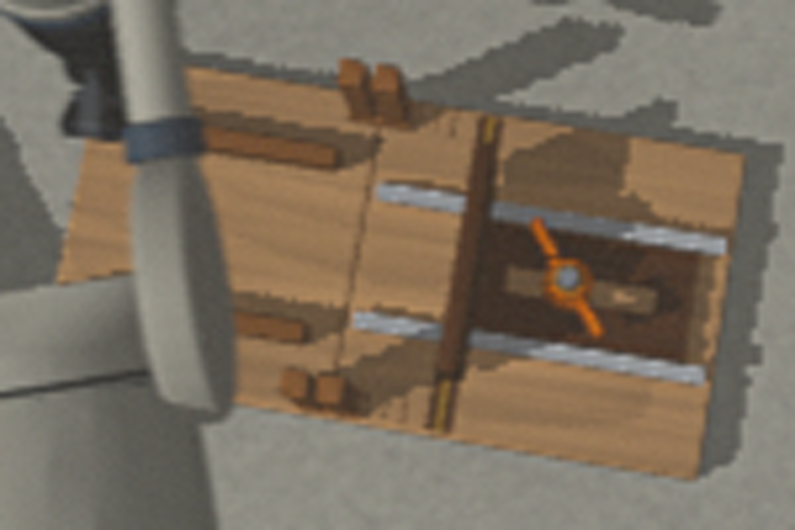

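Run:
```python
from h import *
px=lambda a: np.array([190,165])+(np.array(a)+.5)/5.3-.5
G=lambda uv,z:np.array([w2g(p) for p in toplane("top",px(uv),z)]).round(1)
print(G([(473,150),(495,150),(441,370),(464,373)],92))
im=cv2.imread("pics/c2.png")
# profile across upright at y=-20,20 along guide x at z=92
for y in(-45,-15,15,45):
    pts=proj("top",np.array([g2w(x,y,92) for x in range(30,76,2)])); c=(pts-[190,165]+.5)*5.3-.5
    print(y,[int(im[int(v),int(u)].sum()) for u,v in c])
im=cv2.imread("pics/c0.png")
for y in(-45,-15,15,45):
    pts=proj("top",np.array([g2w(x,y,92) for x in range(60,100,2)])); c=(pts-[190,165]+.5)*5.3-.5
    print(y,[int(im[int(v),int(u)].sum()) for u,v in c])
```

```text
[[ 58.1 -53.7  92. ]
 [ 47.  -55.5  92. ]
 [ 55.7  60.1  92. ]
 [ 44.   59.8  92. ]]
-45 [241, 242, 241, 236, 233, 245, 283, 228, 163, 152, 174, 178, 178, 191, 261, 323, 342, 345, 345, 341, 338, 341, 337]
-15 [140, 157, 159, 149, 144, 160, 148, 145, 146, 165, 176, 179, 187, 203, 309, 389, 387, 382, 379, 380, 376, 374, 377]
15 [188, 171, 157, 151, 155, 162, 161, 150, 145, 161, 179, 183, 186, 198, 254, 323, 332, 332, 335, 341, 338, 335, 335]
45 [303, 312, 303, 294, 298, 293, 262, 199, 161, 155, 176, 186, 197, 205, 233, 269, 296, 308, 296, 284, 301, 314, 360]
-45 [236, 275, 324, 285, 192, 141, 147, 159, 171, 175, 180, 225, 307, 332, 334, 325, 322, 327, 327, 325]
-15 [143, 145, 144, 150, 154, 139, 146, 165, 176, 178, 179, 234, 337, 373, 374, 365, 369, 372, 368, 364]
15 [146, 154, 153, 146, 144, 139, 153, 168, 174, 175, 176, 210, 301, 339, 342, 335, 329, 329, 329, 327]
45 [276, 285, 306, 283, 204, 158, 150, 170, 179, 185, 186, 217, 350, 412, 410, 390, 375, 378, 404, 431]
```

The top view shows the face edge at guide x ≈ 58 (crop 472,150 to 441,370), square to the line and within tolerance. I nudge it 2 mm more for margin.

Emit:
carry_out --rows '[{"rotation": [0, 0, 0], "translation": [-40, -20, 0], "claw": 0}, {"rotation": [0, 0, 0], "translation": [-80, -40, 0], "claw": 0}, {"rotation": [0, 0, 0], "translation": [-115, -60, 0], "claw": 0}, {"rotation": [0, 0, 0], "translation": [-115, -60, 40], "claw": 0}, {"rotation": [0, 0, 0], "translation": [-115, -60, 80], "claw": 0}, {"rotation": [0, 0, 0], "translation": [-123, -60, 110], "claw": 0}, {"rotation": [0, 0, 0], "translation": [-134, -60, 110], "claw": 0}, {"rotation": [0, 0, 0], "translation": [-137, -60, 110], "claw": 0}]'

```text
clock: 5.05
ee_pos: [557.0, -8.4, 52.4]
eef_rot: [[0.178, 0.984, -0.003], [0.984, -0.178, -0.001], [-0.001, -0.003, -1.0]]
contact_force: [1.0, -0.5, 1.6]
gripper_width: -0.3
grip_force: 0.0
```

Emit:
carry_out --rows '[{"rotation": [0, 0, 0], "translation": [-2, 0, 0], "claw": 0}, {"rotation": [0, 0, 0], "translation": [-4, 0, 0], "claw": 0}, {"rotation": [0, 0, 0], "translation": [-5, 0, 0], "claw": 0}, {"rotation": [0, 0, 0], "translation": [-5, 0, 0], "claw": 0}]'

```text
clock: 5.45
ee_pos: [558.4, -11.9, 55.0]
eef_rot: [[0.177, 0.984, 0.003], [0.984, -0.177, 0.0], [0.001, 0.003, -1.0]]
contact_force: [1.3, 2.2, 1.5]
gripper_width: 0.0
grip_force: 1.4
```

```bash
python3 -c "
from h import *
st()"
```

```text
t 5.45 g [68.5 -1.5 55. ] F [1.3 2.2 1.5] w 0.02779085696906851
```

The face is now at about guide x 57, from the contact at 68.5 minus half a finger. Next I raise the finger over the upright and come down behind the wing pointing at 128° (guide frame).

Emit:
carry_out --rows '[{"rotation": [0, 0, 0], "translation": [15, 0, 0], "claw": 0}, {"rotation": [0, 0, 0], "translation": [15, 0, -40], "claw": 0}, {"rotation": [0, 0, 0], "translation": [15, 0, -75], "claw": 0}, {"rotation": [0, 0, 0], "translation": [-25, 4, -80], "claw": 0}, {"rotation": [0, 0, 0], "translation": [-65, 8, -80], "claw": 0}, {"rotation": [0, 0, 0], "translation": [-93, 11, -80], "claw": 0}, {"rotation": [0, 0, 0], "translation": [-93, 11, -60], "claw": 0}, {"rotation": [0, 0, 0], "translation": [-93, 11, -40], "claw": 0}]'

```text
clock: 6.25
ee_pos: [552.1, -106.3, 93.3]
eef_rot: [[0.179, 0.984, 0.001], [0.984, -0.179, -0.001], [-0.0, 0.001, -1.0]]
contact_force: [-0.2, -0.1, -0.1]
gripper_width: 0.1
grip_force: 0.0
```

Run:
```python
from h import *
s=st(); im=env.get_image("side")[:,:,::-1]
u,v=proj("side",g2w(10,0,70))[0]; u,v=int(u),int(v)
cv2.imwrite("pics/s2.png",cv2.resize(im[v-40:v+40,u-50:u+50],None,fx=7,fy=7,interpolation=cv2.INTER_CUBIC))
```

```text
t 6.25 g [-25.5 -12.   93.3] F [-0.2 -0.1 -0.1] w 0.06328164400046415
```

View pics/s2.png

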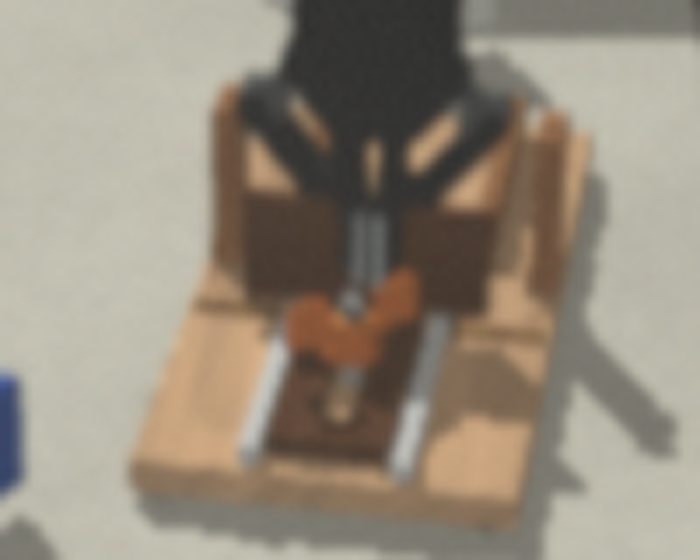

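The side view shows the shut fingertip at (370,285) above and behind the nut, with the wing tips at (310,325) and (400,295). Next I lower it and start the stroke.

Emit:
carry_out --rows '[{"rotation": [0, 0, 0], "translation": [0, 0, 22], "claw": 0}, {"rotation": [0, 0, 0], "translation": [0, 0, 44], "claw": 0}, {"rotation": [0, 0, 0], "translation": [-2, -5, 44], "claw": 0}, {"rotation": [0, 0, 0], "translation": [-3, -13.5, 44], "claw": 0}, {"rotation": [0, 0, 0], "translation": [-1.3, -21.6, 44], "claw": 0}, {"rotation": [0, 0, 0], "translation": [2.6, -29, 44], "claw": 0}, {"rotation": [0, 0, 0], "translation": [8.5, -34.7, 44], "claw": 0}, {"rotation": [0, 0, 0], "translation": [16, -38.5, 44], "claw": 0}]'

```text
clock: 7.1
ee_pos: [516.5, -82.9, 50.2]
eef_rot: [[0.177, 0.984, 0.001], [0.984, -0.177, -0.001], [-0.0, 0.002, -1.0]]
contact_force: [0.4, -0.0, -0.2]
gripper_width: -0.2
grip_force: 0.5
```

Run:
```python
from h import *
s=st(); im=env.get_image("side")[:,:,::-1]
u,v=proj("side",g2w(10,0,70))[0]; u,v=int(u),int(v)
cv2.imwrite("pics/s3.png",cv2.resize(im[v-40:v+40,u-50:u+50],None,fx=7,fy=7,interpolation=cv2.INTER_CUBIC))
```

```text
t 7.1 g [-8.8 27.2 50.2] F [ 0.4 -0.  -0.2] w -0.2438419981688789
```

View pics/s3.png

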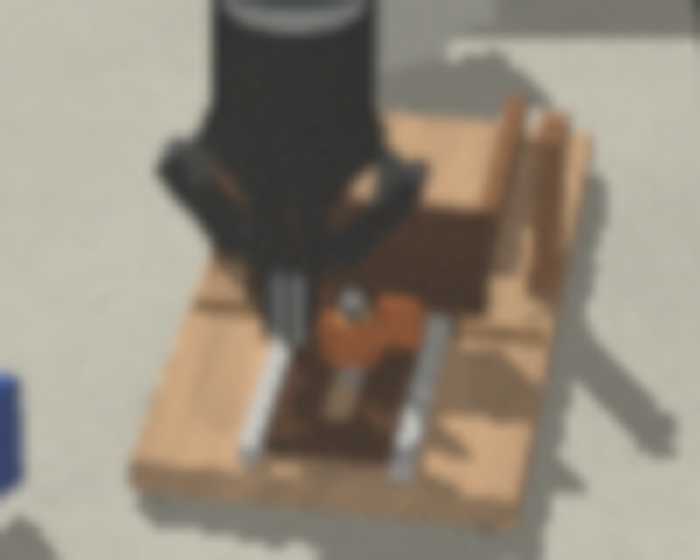

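The fingertip at (285,330) has turned the nut clockwise; the far wing is now at (405,315). The push force is small. I continue round, keeping clear of the upright.

Emit:
carry_out --rows '[{"rotation": [0, 0, 0], "translation": [9, -1.5, 0], "claw": 0}, {"rotation": [0, 0, 0], "translation": [18, 0.2, 0], "claw": 0}, {"rotation": [0, 0, 0], "translation": [26, 5, 0], "claw": 0}, {"rotation": [0, 0, 0], "translation": [32, 12.5, 0], "claw": 0}, {"rotation": [0, 0, 0], "translation": [35, 21.5, 0], "claw": 0}, {"rotation": [0, 0, 0], "translation": [35, 31.5, 0], "claw": 0}, {"rotation": [0, 0, 0], "translation": [32, 40.5, 0], "claw": 0}, {"rotation": [0, 0, 0], "translation": [26, 48, 0], "claw": 0}]'

```text
clock: 7.95
ee_pos: [569.5, -66.5, 49.1]
eef_rot: [[0.177, 0.984, -0.0], [0.984, -0.177, 0.0], [0.0, -0.0, -1.0]]
contact_force: [-0.5, 0.5, 0.3]
gripper_width: 0.5
grip_force: 0.3
```

```bash
python3 look.py c3
python3 - <<'E'
from h import *
im=env.get_image("side")[:,:,::-1]
u,v=proj("side",g2w(10,0,70))[0]; u,v=int(u),int(v)
a=cv2.resize(im[v-40:v+40,u-50:u+50],(500,400),interpolation=cv2.INTER_CUBIC)
b=cv2.resize(cv2.imread("pics/c3_full.png")[190:246,250:320],(300,240),interpolation=cv2.INTER_CUBIC)
c=np.zeros((400,800,3),np.uint8); c[:,:500]=a; c[:240,500:]=b; cv2.imwrite("pics/m3.png",c)
E
```

```text
t 7.95 g [ 16.8 -22.   49.1] F [-0.5  0.5  0.3] w 0.5328102929591182
```

View pics/m3.png

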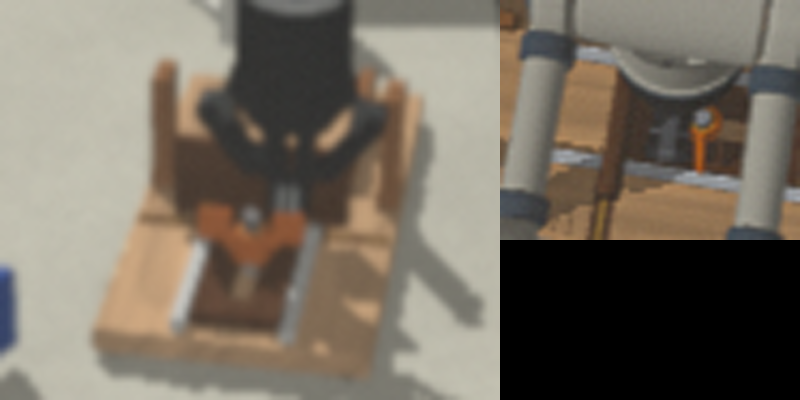

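The finger sits behind the wing, which now lies along guide y (top inset 700,145; the stud is at 703,118). It has turned about 220° so far, so 1 or 1.5 turns remain. I continue.

Emit:
carry_out --rows '[{"rotation": [0, 0, 0], "translation": [-8, 5, 0], "claw": 0}, {"rotation": [0, 0, 0], "translation": [-17, 6.5, 0], "claw": 0}, {"rotation": [0, 0, 0], "translation": [-26.5, 5, 0], "claw": 0}, {"rotation": [0, 0, 0], "translation": [-35, 0, 0], "claw": 0}, {"rotation": [0, 0, 0], "translation": [-41, -7.5, 0], "claw": 0}, {"rotation": [0, 0, 0], "translation": [-44.5, -16.5, 0], "claw": 0}, {"rotation": [0, 0, 0], "translation": [-44.5, -26.5, 0], "claw": 0}, {"rotation": [0, 0, 0], "translation": [-41, -35.5, 0], "claw": 0}]'

```text
clock: 8.85
ee_pos: [525.2, -100.3, 49.3]
eef_rot: [[0.178, 0.984, -0.0], [0.984, -0.178, -0.0], [-0.0, -0.0, -1.0]]
contact_force: [0.9, -0.3, 0.0]
gripper_width: 0.2
grip_force: 0.4
```

Emit:
carry_out --rows '[{"rotation": [0, 0, 0], "translation": [6, -7.5, 0], "claw": 0}, {"rotation": [0, 0, 0], "translation": [14.5, -12.3, 0], "claw": 0}, {"rotation": [0, 0, 0], "translation": [24, -14, 0], "claw": 0}, {"rotation": [0, 0, 0], "translation": [33, -12.3, 0], "claw": 0}, {"rotation": [0, 0, 0], "translation": [41, -7.4, 0], "claw": 0}, {"rotation": [0, 0, 0], "translation": [47, 0, 0], "claw": 0}, {"rotation": [0, 0, 0], "translation": [50, 9, 0], "claw": 0}, {"rotation": [0, 0, 0], "translation": [50, 19, 0], "claw": 0}]'

```text
clock: 9.65
ee_pos: [554.8, -53.9, 49.0]
eef_rot: [[0.176, 0.984, -0.0], [0.984, -0.176, 0.0], [0.0, -0.0, -1.0]]
contact_force: [-1.3, -0.5, -0.2]
gripper_width: 0.3
grip_force: 0.4
```

```bash
python3 -c "
from h import *
st()"
```

```text
t 9.65 g [26.5 -5.3 49. ] F [-1.3 -0.5 -0.2] w 0.2796052700289317
```

Emit:
carry_out --rows '[{"rotation": [0, 0, 0], "translation": [-1, 4.6, 0], "claw": 0}, {"rotation": [0, 0, 0], "translation": [-3, 9, 0], "claw": 0}, {"rotation": [0, 0, 0], "translation": [-5.7, 13, 0], "claw": 0}, {"rotation": [0, 0, 0], "translation": [-9, 16.4, 0], "claw": 0}, {"rotation": [0, 0, 0], "translation": [-9, 16.4, 0], "claw": 0}]'

```text
clock: 10.15
ee_pos: [568.7, -66.9, 49.3]
eef_rot: [[0.178, 0.984, 0.0], [0.984, -0.178, -0.0], [-0.0, 0.0, -1.0]]
contact_force: [-0.1, 1.1, 0.2]
gripper_width: -0.2
grip_force: 0.0
```

Emit:
carry_out --rows '[{"rotation": [0, 0, 0], "translation": [-3.8, 2.7, 0], "claw": 0}, {"rotation": [0, 0, 0], "translation": [-3.8, 2.7, 0], "claw": 0}]'

```text
clock: 10.35
ee_pos: [570.5, -70.7, 49.4]
eef_rot: [[0.177, 0.984, 0.0], [0.984, -0.177, -0.0], [0.0, 0.0, -1.0]]
contact_force: [1.2, 0.3, 0.0]
gripper_width: -0.2
grip_force: 0.0
```

Emit:
carry_out --rows '[{"rotation": [0, 0, 0], "translation": [-3.2, 1.6, 0], "claw": 0}, {"rotation": [0, 0, 0], "translation": [-6.3, 2.9, 0], "claw": 0}, {"rotation": [0, 0, 0], "translation": [-6.3, 2.9, 0], "claw": 0}]'

```text
clock: 10.65
ee_pos: [572.2, -76.8, 49.3]
eef_rot: [[0.177, 0.984, 0.0], [0.984, -0.177, 0.001], [0.001, -0.0, -1.0]]
contact_force: [-0.3, 3.9, 0.7]
gripper_width: 0.4
grip_force: 1.5
```

Emit:
carry_out --rows '[{"rotation": [0, 0, 0], "translation": [-3.4, 0.6, 0], "claw": 0}, {"rotation": [0, 0, 0], "translation": [-6.9, 1, 0], "claw": 0}, {"rotation": [0, 0, 0], "translation": [-6.9, 1, 0], "claw": 0}]'

```text
clock: 10.95
ee_pos: [572.2, -83.0, 49.4]
eef_rot: [[0.177, 0.984, 0.001], [0.984, -0.177, 0.002], [0.002, 0.0, -1.0]]
contact_force: [-0.7, 6.4, -0.8]
gripper_width: 0.1
grip_force: 2.5
```

The force has risen to 6.4 N, so the nut is snugging. One more small push, then I look.

Emit:
carry_out --rows '[{"rotation": [0, 0, 0], "translation": [-2, -0.1, 0], "claw": 0}, {"rotation": [0, 0, 0], "translation": [-4, -0.3, 0], "claw": 0}, {"rotation": [0, 0, 0], "translation": [-4, -0.3, 0], "claw": 0}, {"rotation": [0, 0, 0], "translation": [-4, -0.3, 0], "claw": 0}]'

```text
clock: 11.35
ee_pos: [571.7, -85.8, 49.4]
eef_rot: [[0.176, 0.984, 0.002], [0.984, -0.176, 0.004], [0.004, 0.001, -1.0]]
contact_force: [2.4, 9.8, 0.1]
gripper_width: -0.0
grip_force: 3.9
```

It is snug at about 10 N. I back off, raise, and retreat towards the robot's start side to look.

Emit:
carry_out --rows '[{"rotation": [0, 0, 0], "translation": [5, 0, 0], "claw": 0}, {"rotation": [0, 0, 0], "translation": [9, 1, 0], "claw": 0}, {"rotation": [0, 0, 0], "translation": [9, 1, -40], "claw": 0}, {"rotation": [0, 0, 0], "translation": [9, 1, -80], "claw": 0}, {"rotation": [0, 0, 0], "translation": [9, 1, -120], "claw": 0}, {"rotation": [0, 0, 0], "translation": [55, 1, -120], "claw": 0}, {"rotation": [0, 0, 0], "translation": [100, 1, -120], "claw": 0}, {"rotation": [0, 0, 0], "translation": [145, 1, -120], "claw": 0}]'

```text
clock: 12.15
ee_pos: [598.1, 55.1, 170.0]
eef_rot: [[0.179, 0.984, 0.002], [0.984, -0.179, -0.001], [-0.001, 0.002, -1.0]]
contact_force: [1.2, -0.2, 0.2]
gripper_width: 0.2
grip_force: 0.0
```

Emit:
carry_out --rows '[{"rotation": [0, 0, 0], "translation": [40, 0, 0], "claw": 0}, {"rotation": [0, 0, 0], "translation": [80, 0, 0], "claw": 0}, {"rotation": [0, 0, 0], "translation": [80, 0, 0], "claw": 0}]'

```text
clock: 12.45
ee_pos: [611.9, 137.6, 168.7]
eef_rot: [[0.172, 0.985, -0.0], [0.985, -0.172, 0.001], [0.001, -0.0, -1.0]]
contact_force: [0.1, -1.1, -1.1]
gripper_width: -0.0
grip_force: 0.0
```

```bash
python3 look.py c4
```

```text
t 12.45 g [225.1 -27.6 168.7] F [ 0.1 -1.1 -1.1] w -0.028547308514984243
```

View pics/c4.png

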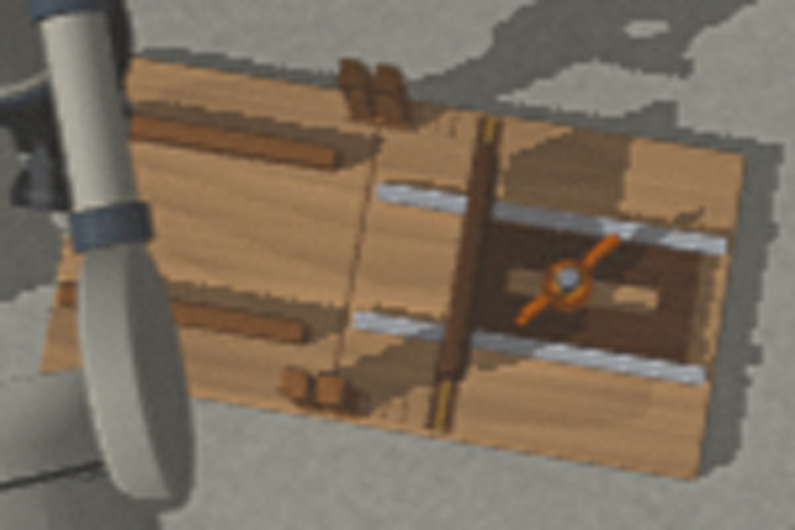

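Run:
```python
from h import *
px=lambda a: np.array([190,165])+(np.array(a)+.5)/5.3-.5
G=lambda uv,z:np.array([w2g(p) for p in toplane("top",px(uv),z)])
w=G([(613,240),(520,322)],66); d=w[0]-w[1]; print(w.round(1),"wing deg",np.degrees(np.arctan2(d[1],d[0])))
im=cv2.imread("pics/c4.png")
for y in(-45,-15,15,45):
    pts=proj("top",np.array([g2w(x,y,92) for x in range(30,76,2)])); c=(pts-[190,165]+.5)*5.3-.5
    print(y,[int(im[int(v),int(u)].sum()) for u,v in c])
```

```text
[[-19.8 -23.2  66. ]
 [ 21.2  26.8  66. ]] wing deg -129.32245094342807
-45 [244, 243, 239, 236, 241, 262, 253, 198, 157, 164, 177, 181, 182, 193, 291, 349, 348, 346, 345, 344, 342, 341, 341]
-15 [149, 154, 151, 144, 144, 157, 145, 139, 148, 159, 179, 184, 191, 219, 319, 386, 383, 383, 375, 374, 384, 376, 376]
15 [183, 162, 150, 151, 158, 157, 152, 150, 156, 176, 187, 186, 191, 220, 290, 336, 339, 338, 337, 339, 341, 340, 339]
45 [305, 320, 313, 299, 295, 286, 242, 180, 157, 159, 178, 192, 201, 212, 242, 272, 295, 306, 296, 288, 304, 316, 358]
```

The nut is at about -0.69 rad, inside the snug range, and took about 10 N of push. The stop face is at guide x ≈ 57 and the arm is clear, so I hand in.

```bash
python3 -c "
from bench import env
print(env.hand_in())"
```

```text
the job is handed in; nothing more can be done
None
```

I handed the job in without a verdict coming back: the stop's face measures about 1 mm past the brass line (within the 5 mm allowed), and the wing nut is run down to about -0.7 rad, snug at roughly 10 N of push, with the arm clear.

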